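# Lock the white reference plate onto its stand

### The job

The analyser is due for its white check: lock the reference plate with the white tile and blue grip onto the pale grey stand. Tilt its oblong eye past the stud's wide brass head (nose under the long lip first), then level it so that the plate lies flat and straight along the stand's bed with its grip end over the bed, trapped under the head, and let go. Leave the dark plate with the orange grip where it is, and the jar standing where it is.

Things in the scene. Friction and masses are not known exactly. Their poses are not given: they have to be found in the camera images.
- white_plate: White-tile plate, flat: grey metal, 165x72x5 mm, 0.17 kg. Origin: centre of its through eye (52 mm along x, 36 across), at the underside; z up. +x points from grip to nose: nose bar x 26 to 41, tail end x -124. Blue upright grip post, 22x22 mm, at x -62, y 0, from the upper face to z 50. White tile, 44 mm round, 3 high, at x -99.5. Balances near x -50. Nose roughly away from the robot.
- dark_plate: Dark-tile plate: same shape, size and axes as the white-tile plate, but with an orange grip post and a black tile; it lies on the other side of the stand (sides vary). Not to be disturbed.
- stand: Fixed pale grey stand. Origin: the stud's axis at bench level; z up; +x along the head's long lip, roughly away from the robot. Bed: x -145 to 22 mm, 86 wide, top z 30. Neck 12 mm thick, z 30 to 54. Brass head: z 54 to 62, 18 wide, x -15 to 47: longer than the eye, so enter about 35 degrees nose down past the lip, draw to -x, then level. Locked: +x axes alike, underside on bed.
- jar: Closed amber glass jar with a white cap, 50 mm across, 65 mm tall, standing on the bench beyond the stand. Origin: centre of its underside. Not to be disturbed.
Mind the look-alikes: they are no part of the job. Leave any brown look-alike of the stand alone. Leave any green look-alike of the white_plate alone.

How it is judged:
By the outcome, as a careful person would: the job done as asked, in the order asked, and still so for the second after the job is handed in, with the robot touching nothing.
It also fails if it takes over 43 s, if anything falls off the work surface, if the arm or the gripper's body presses on something with over 40 N, if the wrist force passes 120 N, or if a joint passes its speed limit or range.

### The arm

A 6-joint arm with a two-finger parallel gripper is mounted at the origin on the work surface. World frame = base frame: x ahead of the robot, y to its left, z up, the work surface at z = 0. Lengths are in m, angles in rad, forces in N, time in s.
With the tool pointing down it reaches from about 0.425 to 0.925 m from the base axis. Payload 12.5 kg.
Tool frame: the origin (TCP) lies between the finger pads; the fingertips stand 25 mm ahead of it and the grasp point (between the pads) lies 6 mm ahead of it (finger_overhang is the distance from the TCP to the fingertips, in m); z points along the fingers, y is the line along which they close (so a half turn about z gives the same grasp; the last joint's range is limited). The gripper opens to 85 mm and grips with 20 to 120 N. Pads are 22 mm wide; open, the fingers measure 114 mm over their backs; the gripper's body (76 mm by 85 mm) begins 54 mm behind the grasp point. The pads swing forward as they close: fully open they stand 13 mm farther back than shut.
Start: joints at [1.084, 0.491, 1.559, -0, 1.092, -0.106], TCP at [0.232, 0.58, 0.256] pointing down, gripper open.
Joint ranges: [-3.1, 3.1], [-0.84, 2.19], [0.05, 2.79], [-1.13, 4.28], [0.06, 2.93], [-2.69, 2.69]. Speed limits (rad/s): [2.22, 2.22, 2.79, 3.14, 3.14, 3.14].

### API

Orientations are given as a unit quaternion [x, y, z, w].
In Python, from workcell import get_obs, read_camera, finish_job, finger_overhang gives the robot as it stands.
- The arm moves only by the tool send_rows, never from a script. Its argument "rows" is text: rows parted by semicolons, each of 7 numbers parted by spaces: the closure, from 0 (fully open) to 1 (shut), then the shift along the world's x, y, z in shares of 100 cm (1.0 is 100 cm), then the turn, a rotation vector about the world's x, y, z in fractions of the full range, 1 being 90 degrees. In form: hand tx ty tz wx wy wz; .... A call has 1 to 12 rows; each row is the pose to reach, as a shift and turn from the pose commanded when the call began; what a row does not reach only later rows make up. A row lasts 1/8 s, in which the tool goes at most 62.5 mm and 10.7 degrees, less where a joint would pass 70% of its speed; a pose out of reach is approached as far as the arm can. Shift and turn numbers lie between -1 and 1, and a call with a number outside is refused. A call with a gripper value outside its range is refused whole. The fingers move at their own pace and stop on an object; the grip force is fixed at half the most. Time passes only in rows, so rows that repeat a pose let the fingers close. It gives the time, the measured TCP pose, the force, the opening and the grip force at its end, in the units of the state.
- get_obs(): the state, without advancing time (a new reading comes with each control period).
- read_camera(name): name is "scene" or "top" or "wrist"; returns a dict with "image" (480x640x3 uint8, red, green, blue), "range_z" (480x640 float32, m along the optical axis (not along the pixel's ray), 0 where there is no reading), "intrinsics" (3x3 intrinsics, pixels), "camera_from_world" (4x4, takes a point from world to camera coordinates); the wrist camera has in their place "tool_from_camera" (4x4, takes a point from camera to tool coordinates, whose origin is the TCP and whose axes are the flange's). Camera axes: x right, y up, looking along -z (the intrinsics and any distortion apply to the point x, -y, -z); pixel columns grow to the right and rows downward; lengths in m; the calibration is good to about 2 mm. The wrist camera is an equidistant fisheye: a pixel r from the principal point sees the ray r / f radians off the axis. A picture is of the moment at which its call begins: read the wrist's pose just before it.
- finish_job(): hands the job in; it is judged then, once.
The state is a dict: "time": time; "joint_positions": joint angles; "qvel": joint speeds; "tau": joint torques, N m; "tcp_pos": TCP position; "eef_rot": TCP orientation; "contact_force": force on the tool from outside, world axes, zero at the start; "ft_torque": the same for the moment, N m; "opening": finger opening in m; "grasp_force": force on a finger pad.
Only numpy, scipy, OpenCV 4.12 (cv2) and the standard library are available. Lean on these libraries where they do the work, as an engineer would, in place of code of your own. Each camera call takes 0.05 s, during which the arm holds its last target. There are 200 camera calls.

## Working session

There is one attempt and no reset: what is moved stays moved. The work goes in short steps, Python scripts to look and compute and a tool call to move; the robot and the scene stay as the last step left them, time stands still between calls to the robot, and variables do not carry over. Pictures are saved under pics/ and viewed, at most 10 in all, crops included, and the job is handed in when it is done.

Besides the shell and the picture viewer there is one more tool, called after "Call:" by a JSON object that holds its "name" and its "arguments", one argument or row to a line. send_rows: Moves the arm, as the interface text tells. Its arguments: {"type":"object","properties":{"rows":{"type":"string"}},"required":["rows"]}

```bash
mkdir -p pics
cat > h.py <<'E'
import numpy as np, cv2
from workcell import *
def world(c):
    K=c["intrinsics"];d=c["range_z"];v,u=np.mgrid[0:480,0:640]
    X=np.stack([(u-K[0,2])/K[0,0]*d,-(v-K[1,2])/K[1,1]*d,-d,np.ones_like(d)],-1)
    return (X@np.linalg.inv(c["camera_from_world"]).T)[...,:3]
def save(n,im): cv2.imwrite(f"pics/{n}.png",im[...,::-1])
E
python3 - <<'E'
from h import *
for n in("top","scene"):
    c=read_camera(n);save(n+"0",c["image"]);np.savez(n+"0.npz",**{k:c[k] for k in c if isinstance(c[k],np.ndarray)});print(c.keys())
o=get_obs();print(o)
E
```

```text
dict_keys(['image', 'range_z', 'intrinsics', 'camera_from_world'])
dict_keys(['image', 'range_z', 'intrinsics', 'camera_from_world'])
{'time': 0.1, 'joint_positions': array([ 1.08443142e+00,  4.91474731e-01,  1.55939543e+00,  1.16590355e-05,
        1.09169128e+00, -1.05578309e-01]), 'qvel': array([ 0.00014318, -0.00249841, -0.00291762,  0.00078397, -0.00164595,
        0.00199007]), 'tau': array([ 2.02015937e-03, -6.19449162e+01, -2.62022817e+01, -1.51866921e-04,
        2.88824252e-03, -5.79388961e-05]), 'tcp_pos': array([0.23216319, 0.58009085, 0.25579903]), 'eef_rot': array([ 1.89247722e-01,  9.81929257e-01, -4.61826452e-04, -1.46230706e-04]), 'contact_force': array([0.50402645, 0.27455926, 0.39229612]), 'ft_torque': array([-0.01352044, -0.026824  ,  0.01697183]), 'grasp_force': 0.0, 'opening': 0.08552578113478194}
```

View pics/top0.png

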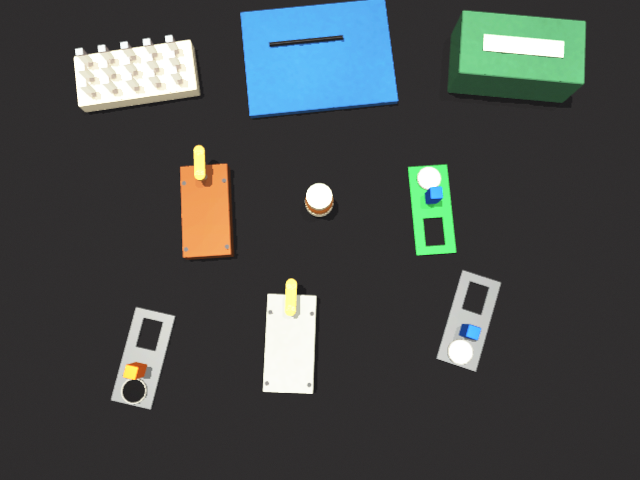

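View pics/scene0.png

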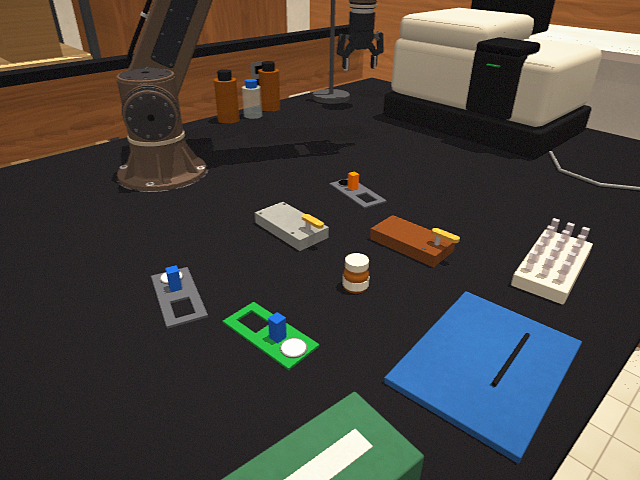

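Top view: the target is the grey plate with blue grip at px (470,320), as it has a white tile. The green plate at (432,210) is a look-alike. The orange-grip plate at (143,358) is the dark one. The pale grey stand at (290,343) is the one meant, and the brown one at (206,210) is a decoy. The jar is at (319,200). Next I measure these and confirm with a crop.

Run:
```python
from h import *
c=np.load("top0.npz");W=world(c);im=c["image"].astype(int)
def box(u0,u1,v0,v1,zl,zh):
    m=np.zeros((480,640),bool);m[v0:v1,u0:u1]=1
    return m&(W[...,2]>zl)&(W[...,2]<zh)&(c["range_z"]>0)
def rect(m,n):
    P=W[m];(cx,cy),(a,b),t=cv2.minAreaRect((P[:,:2]*1000).astype(np.float32))
    print(n,len(P),"c",cx,cy,"size",a,b,"ang",t,"z",np.median(P[:,2]))
    print(cv2.boxPoints(((cx,cy),(a,b),t)).round(1).tolist())
print("bench z",np.median(W[440:470,350:420,2]))
rect(box(425,512,262,380,.0025,.010),"plate")
rect(box(425,512,262,380,.030,.060),"grip")
rect(box(425,512,262,380,.0065,.0105),"tile")
rect(box(255,325,285,400,.024,.036),"bed")
rect(box(255,325,270,400,.054,.07),"head")
rect(box(300,340,178,222,.055,.075),"jar")
rect(box(100,180,300,412,.0025,.010),"dark")
# colour masks
def col(m,n):
    P=W[m];print(n,len(P),P.mean(0))
r,g,b=im[...,0],im[...,1],im[...,2]
col(box(425,512,262,380,.04,.06)&(b>150)&(r<90),"blue top")
col(box(425,512,262,380,.0,.02)&(r>200)&(g>200),"tile white")
rect(box(255,325,270,400,.045,.075)&(r>150)&(b<120),"brass")
a=cv2.resize(c["image"][260:400,250:330],(400,560+140)[:2],interpolation=2)
z=lambda u,v:cv2.resize(c["image"][v:v+130,u:u+95],(380,520),interpolation=cv2.INTER_CUBIC)
save("crop",np.hstack([z(245,270),z(422,260)]))
```

```text
bench z -0.00026206696480174374
plate 3004 c 542.5897827148438 -267.15020751953125 size 155.5745849609375 206.31382751464844 ang 89.69609069824219 z 0.005027625696560845
[[439.0, -344.3999938964844], [645.2999877929688, -345.5], [646.2000122070312, -189.89999389648438], [439.79998779296875, -188.8000030517578]]
grip 215 c 522.7612915039062 -259.5112609863281 size 22.375751495361328 21.900005340576172 ang 71.05974578857422 z 0.049052404425081075
[[508.79998779296875, -266.5], [529.5, -273.6000061035156], [536.7000122070312, -252.5], [516.0, -245.39999389648438]]
tile 730 c 542.1683349609375 -265.66107177734375 size 71.84479522705078 163.97254943847656 ang 71.54277801513672 z 0.0077213744102263004
[[453.0, -273.79998779296875], [608.5999755859375, -325.70001220703125], [631.2999877929688, -257.5], [475.79998779296875, -205.60000610351562]]
bed 4688 c 504.84588623046875 50.73060607910156 size 86.28248596191406 166.96266174316406 ang 87.78350830078125 z 0.029556140545526355
[[419.79998779296875, 10.899999618530273], [586.5999755859375, 4.400000095367432], [589.9000244140625, 90.599998474
[... 496 characters left out ...]
 -23.0], [776.4000244140625, 20.100000381469727], [733.2000122070312, 20.5]]
dark 2848 c 485.17596435546875 316.5289001464844 size 192.98426818847656 140.1150665283203 ang 1.7734711170196533 z 0.004862037605173286
[[386.6000061035156, 383.6000061035156], [390.8999938964844, 243.5], [583.7999877929688, 249.5], [579.5, 389.5]]
blue top 119 [ 0.52303477 -0.26036025  0.04958036]
tile white 1602 [ 0.52254511 -0.24906476  0.00587469]
brass 10 c 600.1726684570312 54.97145080566406 size 1.6674871444702148 21.998313903808594 ang 81.225341796875 z 0.061175520322178656
[[589.2000122070312, 55.79999923706055], [610.9000244140625, 52.5], [611.2000122070312, 54.099998474121094], [589.4000244140625, 57.5]]
```

View pics/crop.png

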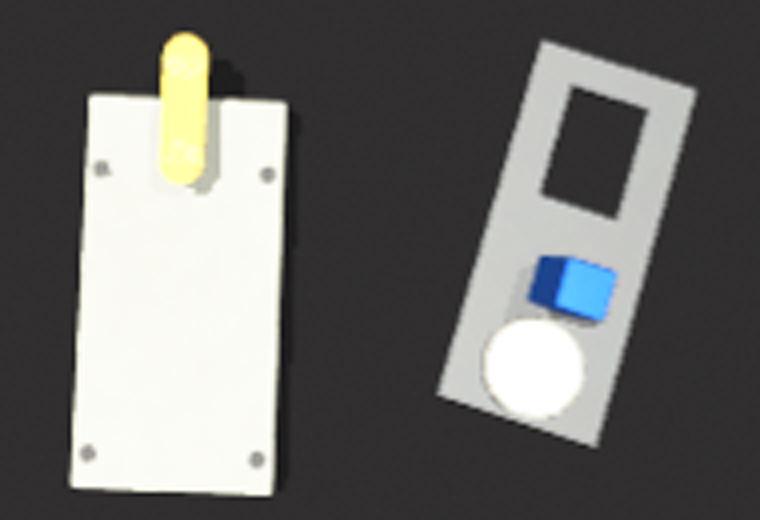

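The crop confirms the white-tile, blue-grip plate and the pale stand with its brass head. The measured sizes agree: plate 164x72, bed 167x86, head 18 wide at z 62. Next I plan a threading path in the x-z plane with the most clearance.

```bash
cat > plan.py <<'E'
import numpy as np, heapq
# stand frame, mm, z from bed top
head=(-15,47,24,32); neck=(-6,6,0,24)
parts=[(26,41,0,5),(-124,-26,0,5),(-73,-51,5,50),(-76,-48,14,90),(-106,-18,86,160)]
def border(b,s=3):
    x0,x1,z0,z1=b;xs=np.append(np.arange(x0,x1,s),x1);zs=np.append(np.arange(z0,z1,s),z1)
    return np.vstack([np.c_[xs,0*xs+z0],np.c_[xs,0*xs+z1],np.c_[0*zs+x0,zs],np.c_[0*zs+x1,zs]])
def sdf(p,b):
    c=np.array([(b[0]+b[1])/2,(b[2]+b[3])/2]);h=np.array([(b[1]-b[0])/2,(b[3]-b[2])/2])
    q=abs(p-c)-h;return np.hypot(*np.maximum(q,0).T)+np.minimum(q.max(1),0)
B=np.vstack([border(head),border(neck)]);S=np.vstack([border(b,4) for b in parts[:2]])
def clr(x,z,t):
    c,s=np.cos(t),np.sin(t);R=np.array([[c,s],[-s,c]])  # plate->stand
    q=(B-[x,z])@R
    d=min(sdf(q,b).min() for b in parts)
    p=S@R.T+[x,z]
    d=min(d,sdf(p,head).min(),sdf(p,neck).min())
    bed=min(sdf(p,(-145,22,-30,0)).min(), p[:,1].min()+30)
    return min(d,bed+ (6 if t<.2 else 3))   # bed touch is harmless at the end
if __name__=="__main__":
    xs=np.arange(-12,91,3);zs=np.arange(2,93,3);ts=np.radians(np.arange(0,46,3))
    C=np.array([[[clr(x,z,t) for t in ts] for z in zs] for x in xs])
    s=(int(np.argmin(abs(xs-60))),len(zs)-1,12);g=(int(np.argmin(abs(xs-0))),0,0)
    cost={s:0};prev={};h=[(0,s)]
    while h:
        k,n=heapq.heappop(h)
        if n==g:break
        if k>cost[n]:continue
        for i in range(3):
            for d in(-1,1):
                m=list(n);m[i]+=d;m=tuple(m)
                if min(m)<0 or any(a>=b for a,b in zip(m,C.shape)) or C[m]<.8:continue
                kk=k+1+300*np.exp(-C[m]/1.2)
                if kk<cost.get(m,1e9):cost[m]=kk;prev[m]=n;heapq.heappush(h,(kk,m))
    p=[g]
    while p[-1]!=s:p.append(prev[p[-1]])
    for a,b,t in p[::-1]:print(xs[a],zs[b],round(np.degrees(ts[t])),round(C[a,b,t],1))
E
python3 plan.py
```

```text
60 92 36 56.2
60 89 36 53.8
60 86 36 51.5
60 83 36 49.3
60 80 36 47.2
60 77 36 45.2
60 74 36 43.3
60 71 36 41.5
60 68 36 39.8
60 65 36 38.4
60 62 36 37.1
60 59 36 36.0
60 56 36 35.1
60 53 36 34.5
60 50 36 33.3
57 50 36 31.2
57 47 36 30.3
54 47 36 28.0
54 44 36 27.3
51 44 36 25.0
51 41 36 24.3
48 41 36 22.0
48 38 36 21.3
45 38 36 19.1
45 35 36 18.3
42 35 36 16.6
42 32 36 15.3
39 32 36 14.9
36 32 36 12.4
36 29 36 12.3
33 29 36 11.7
30 29 36 9.4
30 26 36 9.3
27 26 36 9.3
24 26 36 9.3
21 26 36 9.2
18 26 36 9.2
15 26 36 9.2
12 26 36 9.2
9 26 36 9.2
6 26 36 9.2
3 26 36 9.2
0 26 36 9.2
0 23 36 8.7
0 23 33 8.5
-3 23 33 8.7
-3 23 30 9.7
-3 23 27 8.3
-3 20 27 9.6
-3 20 24 10.0
-3 20 21 8.6
-3 17 21 9.9
-3 17 18 10.3
-3 14 18 8.9
-3 14 15 10.3
-3 14 12 10.5
-3 14 9 9.1
-3 11 9 12.1
-3 11 6 10.7
-3 8 6 11.4
0 8 6 12.5
0 8 3 12.4
0 5 3 11.4
0 5 0 11.0
0 2 0 8.0
```

Units first: shifts go in shares of 100 cm and turns go in shares of 90 degrees. So -84 cm / 100 = -0.84, -43 cm / 100 = -0.43, 3.4 degrees / 90 = 0.0378.

Call:
{"name": "send_rows", "arguments": {
  "rows": "0 0.32 -0.43 0 0 0 0.0378;0 0.32 -0.43 0 0 0 0.0378;0 0.32 -0.43 0 0 0 0.0378;0 0.32 -0.43 0 0 0 0.0378;0 0.32 -0.43 0 0 0 0.0378;0 0.32 -0.43 0 0 0 0.0378;0 0.32 -0.43 0 0 0 0.0378;0 0.32 -0.43 0 0 0 0.0378;0 0.32 -0.43 0 0 0 0.0378;0 0.29 -0.84 -0.12 0 0 0.0378;0 0.29 -0.84 -0.12 0 0 0.0378;0 0.29 -0.84 -0.12 0 0 0.0378"
}}

```text
time: 1.6
tcp_pos: [0.5387, -0.031, 0.2031]
eef_rot: [0.16, 0.987, 0.0, -0.0]
contact_force: [0.9, -0.4, 0.7]
opening: 0.0854
grasp_force: 0.0
```

Call:
{"name": "send_rows", "arguments": {
  "rows": "0 0 0 0 0 0 0"
}}

```text
time: 1.72
tcp_pos: [0.5383, -0.0326, 0.2024]
eef_rot: [0.162, 0.987, -0.0, -0.001]
contact_force: [-0.2, 0.1, 0.4]
opening: 0.0853
grasp_force: 0.0
```

To row units: -22.67 cm / 100 = -0.2267, -1.56 cm / 100 = -0.0156, 0.2 degrees / 90 = 0.0022.

Call:
{"name": "send_rows", "arguments": {
  "rows": "0 -0.0156 -0.2267 -0.08 0 0 0.0022;0 -0.0156 -0.2267 -0.08 0 0 0.0022;0 -0.0156 -0.2267 -0.08 0 0 0.0022;0 -0.0156 -0.2267 -0.08 0 0 0.0022;0 -0.0156 -0.2267 -0.08 0 0 0.0022;0 -0.0156 -0.2267 -0.08 0 0 0.0022;0 -0.0156 -0.2267 -0.08 0 0 0.0022"
}}

```text
time: 2.6
tcp_pos: [0.524, -0.2546, 0.1244]
eef_rot: [0.157, 0.988, -0.0, 0.0]
contact_force: [1.1, 0.1, 0.2]
opening: 0.0853
grasp_force: 0.0
```

Run:
```python
from h import *
c=read_camera("wrist");save("w1",c["image"]);print(get_obs()["tcp_pos"],get_obs()["eef_rot"])
```

```text
[ 0.52403373 -0.25471252  0.12438276] [ 1.57467548e-01  9.87524099e-01 -6.17337115e-05  3.49092957e-04]
```

View pics/w1.png

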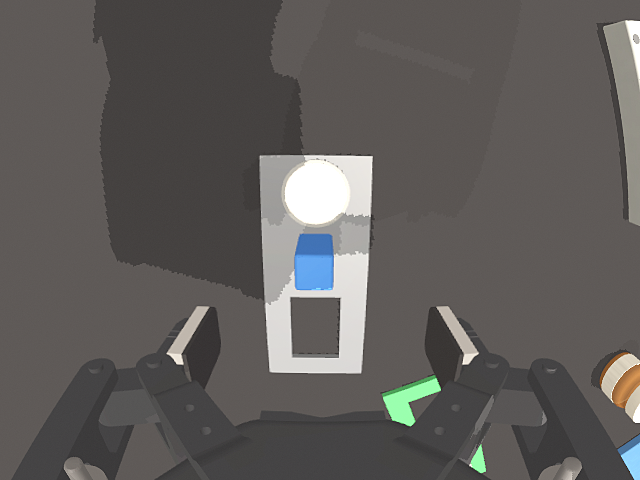

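The wrist view shows the post at (314,262), with the plate square between the pads and about 4 mm off to one side. I correct that while descending.

To row units: -6 cm / 100 = -0.06, -0.46 cm / 100 = -0.0046, -0.2 degrees / 90 = -0.0022.

Call:
{"name": "send_rows", "arguments": {
  "rows": "0 -0.0013 -0.0046 -0.03 0 0 -0.0022;0 -0.0013 -0.0046 -0.06 0 0 -0.0022;0 -0.0013 -0.0046 -0.06 0 0 -0.0022;0 -0.0013 -0.0046 -0.06 0 0 -0.0022"
}}

```text
time: 3.15
tcp_pos: [0.5228, -0.2603, 0.0649]
eef_rot: [0.16, 0.987, -0.0, 0.001]
contact_force: [0.0, -0.3, 0.5]
opening: 0.0852
grasp_force: 0.0
```

To row units: -2.4 cm / 100 = -0.024, -1.2 cm / 100 = -0.012.

Call:
{"name": "send_rows", "arguments": {
  "rows": "0 0 0.0005 -0.012 0 0 0;0 0 0.0005 -0.024 0 0 0;0 0 0.0005 -0.024 0 0 0;1 0 0.0005 -0.024 0 0 0;1 0 0.0005 -0.024 0 0 0;1 0 0.0005 -0.024 0 0 0;1 0 0.0005 -0.024 0 0 0;1 0 0.0005 -0.024 0 0 0;1 0 0.0005 -0.024 0 0 0"
}}

```text
time: 4.28
tcp_pos: [0.5224, -0.2602, 0.0402]
eef_rot: [0.16, 0.987, -0.0, 0.0]
contact_force: [-0.6, 0.5, 6.4]
opening: 0.0214
grasp_force: 59.8
```

To row units: 14 cm / 100 = 0.14, 11 cm / 100 = 0.11.

Call:
{"name": "send_rows", "arguments": {
  "rows": "1 0 0 0 0 0 0;1 0 0 0 0 0 0;1 0 0 0.02 0 0 0;1 0 0 0.06 0 0 0;1 0 0 0.11 0 0 0;1 0 0 0.14 0 0 0;1 0 0 0.14 0 0 0"
}}

```text
time: 5.15
tcp_pos: [0.5227, -0.2603, 0.1815]
eef_rot: [0.16, 0.987, -0.001, 0.002]
contact_force: [-0.8, -0.2, -2.5]
opening: 0.0215
grasp_force: 59.0
```

Grasp is firm (opening 21.5 mm, 59 N). Next I carry the plate over, yaw it, and tilt it in front of the lip.

To row units: 30.7 cm / 100 = 0.307, 7.7 cm / 100 = 0.077, 16.2 degrees / 90 = 0.18.

Call:
{"name": "send_rows", "arguments": {
  "rows": "1 0.077 0.307 0.04 0 0 0.18;1 0.077 0.307 0.04 0 0 0.18;1 0.077 0.307 0.04 0 0 0.18;1 0.077 0.307 0.04 0 0 0.18;1 0.077 0.307 0.04 0 0 0.18;1 0.077 0.307 0.04 0 0 0.18;1 0.077 0.307 0.04 0 0 0.18;1 0.077 0.307 0.04 0 0 0.18;1 0.077 0.307 0.04 0 0 0.18"
}}

```text
time: 6.28
tcp_pos: [0.5991, 0.0457, 0.2194]
eef_rot: [0.02, 1.0, 0.0, -0.0]
contact_force: [0.6, -0.1, -2.3]
opening: 0.0213
grasp_force: 59.7
```

To row units: 36 degrees / 90 = 0.4.

Call:
{"name": "send_rows", "arguments": {
  "rows": "1 0 0 0 0.0044 0.1111 0;1 0 0 0 0.0089 0.2222 0;1 0 0 0 0.0133 0.3333 0;1 0 0 0 0.0156 0.4 0;1 0 0 0 0.0156 0.4 0;1 0 0 0 0.0156 0.4 0"
}}

```text
time: 7.02
tcp_pos: [0.5992, 0.0465, 0.2199]
eef_rot: [0.019, 0.951, 0.006, -0.308]
contact_force: [-0.2, -0.4, -1.9]
opening: 0.0214
grasp_force: 59.8
```

```bash
cat > chk.py <<'E'
from h import *
import sys
from scipy.spatial.transform import Rotation as R
o=get_obs();Rt=R.from_quat(o["eef_rot"]).as_matrix()
psi=np.radians(-2.25);S=np.array([[np.cos(psi),-np.sin(psi),0],[np.sin(psi),np.cos(psi),0],[0,0,1]])
print("tcp",o["tcp_pos"],"F",o["contact_force"])
# plate axes from tool: tool x=-plate x, y=y, z=-z
P=S.T@np.c_[-Rt[:,0],Rt[:,1],-Rt[:,2]]
print("plate rot (stand) rotvec deg",np.degrees(R.from_matrix(P).as_rotvec()).round(2))
O=S.T@(o["tcp_pos"]*1000-[566.4,48.2,30])+P@[62,0,-40]
print("plate origin in stand xyz(bed z=0)",O.round(1))
for n in sys.argv[1:]:
    c=read_camera(n.split("_")[0]);np.savez(n+".npz",**{k:c[k] for k in c if isinstance(c[k],np.ndarray)})
    save(n,c["image"])
    if n[0]!="w":
        W=world(c);Q=(W*1000-[566.4,48.2,30])@S
        m=(Q[...,2]>34)&(abs(Q[...,0])<220)&(abs(Q[...,1])<60)&(c["range_z"]>0)
        np.save(n+"_Q.npy",Q)
E
python3 chk.py scene_2
```

```text
tcp [0.59916803 0.04651121 0.21988213] F [-0.20485305 -0.37768421 -1.89286318]
plate rot (stand) rotvec deg [ 2.000e-02  3.588e+01 -0.000e+00]
plate origin in stand xyz(bed z=0) [ 59.6  -0.4 121.1]
```

View pics/scene_2.png

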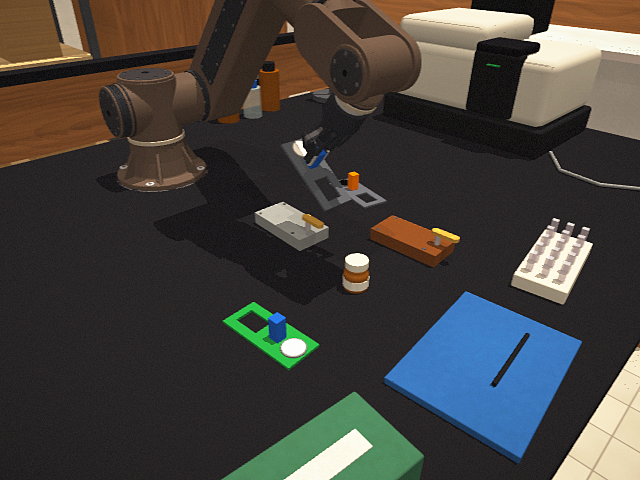

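The plate is held nose down at about (320,175) above the stand, with nothing touched. I check its pose in the hand from depth.

```bash
cat > fit.py <<'E'
import numpy as np,sys
Q=np.load(sys.argv[1]+"_Q.npy");x,z,t=map(float,sys.argv[2:5])
t=np.radians(t);c,s=np.cos(t),np.sin(t)
d=Q-[x,-0.4,z]; p=np.stack([d[...,0]*c-d[...,2]*s,d[...,1],d[...,0]*s+d[...,2]*c],-1)
m=(p[...,0]>-130)&(p[...,0]<60)&(abs(p[...,1])<45)&(p[...,2]>-12)&(p[...,2]<12)
m[-0:]&=True
P=p[m];print(len(P),"x",np.percentile(P[:,0],[0.5,99.5]).round(1),"y",np.percentile(P[:,1],[.5,99.5]).round(1),"z",np.percentile(P[:,2],[5,50,95]).round(1))
f=P[abs(P[:,2]-np.median(P[:,2]))<4]
A=np.c_[f[:,:2],np.ones(len(f))];k=np.linalg.lstsq(A,f[:,2],rcond=None)[0]
print("top plane z=",k[2],"slope deg x,y",np.degrees(k[:2]))
n=P[P[:,0]>10]; print("nose x",np.percentile(n[:,0],[98,99.5]), "nose y mid", (np.percentile(n[:,1],1)+np.percentile(n[:,1],99))/2)
# empty eye extents along centre line
e=P[(abs(P[:,1]+.4)<10)&(abs(P[:,2]-k[2])<4)];h=np.sort(e[:,0]);g=np.argmax(np.diff(h));print("eye gap",h[g],h[g+1])
e=P[(abs(P[:,0])<15)&(abs(P[:,2]-k[2])<4)];h=np.sort(e[:,1]);g=np.argmax(np.diff(h));print("eye gap y",h[g],h[g+1])
E
python3 fit.py scene_2 59.6 121.1 35.9
```

```text
1593 x [-120.    44.4] y [-36.7  36.3] z [0.2 3.5 7.3]
top plane z= 3.2961558052146747 slope deg x,y [-0.50130324  0.49491968]
nose x [44.36963873 44.68720775] nose y mid 0.16465116274558866
eye gap -22.270003871713 29.419865777819595
eye gap y -16.342011362741065 17.039486307178265
```

To row units: -9.3 cm / 100 = -0.093, -7.1 cm / 100 = -0.071.

Call:
{"name": "send_rows", "arguments": {
  "rows": "1 0 0.0005 -0.03 0 0 0;1 0 0.0005 -0.071 0 0 0;1 0 0.0005 -0.071 0 0 0;1 -0.015 0.001 -0.082 0 0 0;1 -0.031 0.002 -0.093 0 0 0;1 -0.031 0.002 -0.093 0 0 0"
}}

```text
time: 7.82
tcp_pos: [0.5681, 0.049, 0.1285]
eef_rot: [0.018, 0.951, 0.006, -0.309]
contact_force: [0.5, 0.4, -1.9]
opening: 0.0213
grasp_force: 59.7
```

```bash
python3 chk.py scene_3
python3 - <<'E'
import cv2
a=cv2.imread("pics/scene_3.png")[130:260,220:390];cv2.imwrite("pics/s3c.png",cv2.resize(a,None,fx=4,fy=4,interpolation=2))
E
```

```text
tcp [0.56809974 0.04901341 0.12850216] F [ 0.46010894  0.44580501 -1.89653065]
plate rot (stand) rotvec deg [ 0.   35.95  0.04]
plate origin in stand xyz(bed z=0) [28.4  0.9 29.7]
```

View pics/s3c.png

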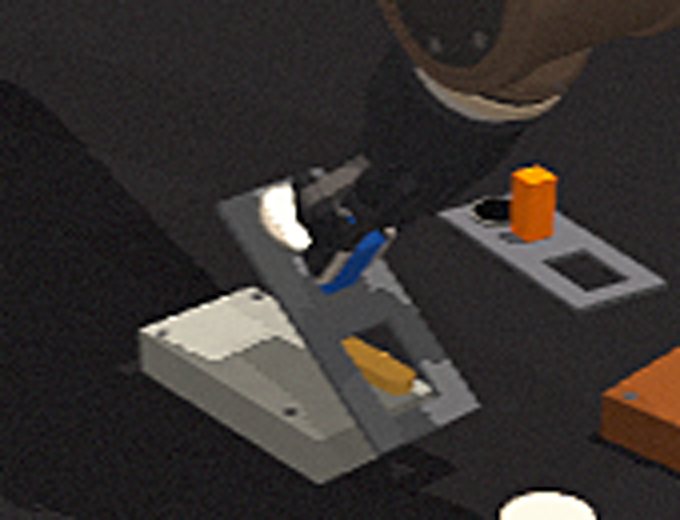

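The head is passing up through the eye at about (385,365) in the crop. I draw back, then level.

To row units: -5.1 cm / 100 = -0.051, -2.25 cm / 100 = -0.0225, -16 degrees / 90 = -0.1778.

Call:
{"name": "send_rows", "arguments": {
  "rows": "1 -0.015 -0.0005 -0.002 0 0 0;1 -0.031 -0.0008 -0.0035 0 0 0;1 -0.031 -0.0008 -0.0035 0 0 0;1 -0.04 -0.0005 -0.0095 -0.0022 -0.0667 0;1 -0.046 0 -0.016 -0.0044 -0.1222 0;1 -0.051 0.0002 -0.0225 -0.0067 -0.1778 0;1 -0.051 0.0002 -0.0225 -0.0067 -0.1778 0"
}}

```text
time: 8.75
tcp_pos: [0.5177, 0.0492, 0.1053]
eef_rot: [0.019, 0.985, 0.004, -0.173]
contact_force: [0.5, -0.2, -2.2]
opening: 0.021
grasp_force: 59.7
```

```bash
python3 chk.py scene_4
python3 - <<'E'
import cv2
a=cv2.imread("pics/scene_4.png")[130:260,220:390];cv2.imwrite("pics/s4c.png",cv2.resize(a,None,fx=4,fy=4,interpolation=2))
E
```

```text
tcp [0.51773401 0.04916742 0.10534564] F [ 0.52662049 -0.20282391 -2.19745591]
plate rot (stand) rotvec deg [ 0.02 19.97  0.04]
plate origin in stand xyz(bed z=0) [-4.1 -0.9 16.6]
```

View pics/s4c.png

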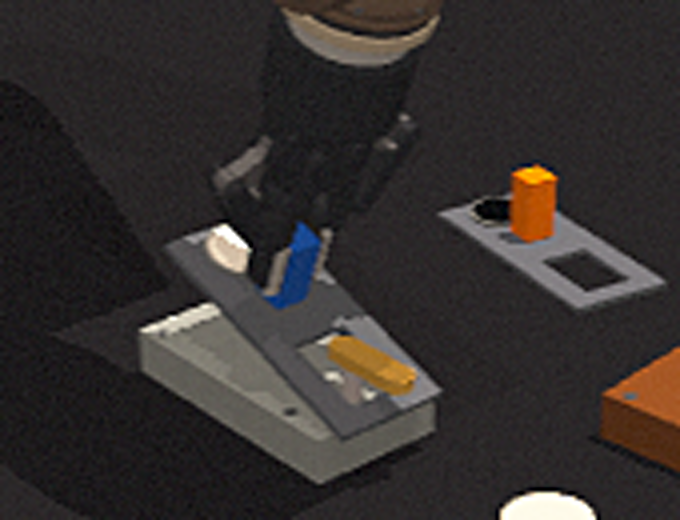

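The head is through and the neck is inside the eye, with no contact force. I finish levelling.

To row units: -2.9 cm / 100 = -0.029, -1.55 cm / 100 = -0.0155, -20.3 degrees / 90 = -0.2256.

Call:
{"name": "send_rows", "arguments": {
  "rows": "1 -0.006 0.0006 -0.008 -0.0022 -0.0667 0;1 -0.0115 0.001 -0.0155 -0.0056 -0.1333 0;1 -0.014 0.0013 -0.023 -0.0078 -0.1889 0;1 -0.014 0.0015 -0.029 -0.0089 -0.2256 0;1 -0.014 0.0015 -0.029 -0.0089 -0.2256 0;1 -0.014 0.0015 -0.029 -0.0089 -0.2256 0"
}}

```text
time: 9.55
tcp_pos: [0.5042, 0.0506, 0.0755]
eef_rot: [0.019, 1.0, 0.0, 0.002]
contact_force: [-0.6, -0.9, -2.9]
opening: 0.0213
grasp_force: 59.7
```

```bash
python3 chk.py scene_5;  python3 fit.py scene_5 0 5 0
```

```text
tcp [0.5042479  0.05056469 0.07550621] F [-0.58595411 -0.93098297 -2.90668411]
plate rot (stand) rotvec deg [ 0.01 -0.25  0.04]
plate origin in stand xyz(bed z=0) [-0.  -0.   5.8]
1185 x [-124.2   44.4] y [-43.2  36.5] z [-9.1  2.6  6.8]
top plane z= 3.1317614893655263 slope deg x,y [-0.29514183  0.54525859]
nose x [44.41547775 45.45796875] nose y mid -3.0632007191539827
eye gap -22.928355531176717 1.6398751630227688
eye gap y 3.497889715276871 37.05792715993511
```

To row units: -0.45 cm / 100 = -0.0045, -0.35 cm / 100 = -0.0035.

Call:
{"name": "send_rows", "arguments": {
  "rows": "1 -0.0015 0 -0.002 0 0 0;1 -0.0015 0 -0.0035 0 0 0;1 -0.0015 0 -0.0045 0 0 0;1 -0.0015 0 -0.0045 0 0 0"
}}

```text
time: 10.1
tcp_pos: [0.5017, 0.0506, 0.0707]
eef_rot: [0.019, 1.0, 0.0, 0.003]
contact_force: [-0.1, -1.8, -2.4]
opening: 0.0211
grasp_force: 59.7
```

To row units: -0.14 cm / 100 = -0.0014, -0.07 cm / 100 = -0.0007.

Call:
{"name": "send_rows", "arguments": {
  "rows": "1 0 0 -0.0007 0 0 0;1 0 0 -0.0014 0 0 0;1 0 0 -0.0014 0 0 0"
}}

```text
time: 10.48
tcp_pos: [0.502, 0.0506, 0.0701]
eef_rot: [0.019, 1.0, 0.0, 0.003]
contact_force: [-1.5, 0.2, 8.4]
opening: 0.0215
grasp_force: 61.4
```

The plate is seated on the bed, with about 10 N of contact. I release and retreat straight up.

To row units: 18 cm / 100 = 0.18, 14 cm / 100 = 0.14.

Call:
{"name": "send_rows", "arguments": {
  "rows": "0 0 0 0 0 0 0;0 0 0 0 0 0 0;0 0 0 0 0 0 0;0 0 0 0 0 0 0;0 0 0 0 0 0 0;0 0 0 0 0 0 0;0 0 0 0.03 0 0 0;0 0 0 0.08 0 0 0;0 0 0 0.14 0 0 0;0 -0.04 0 0.18 0 0 0;0 -0.04 0 0.18 0 0 0;0 -0.04 0 0.18 0 0 0"
}}

```text
time: 11.98
tcp_pos: [0.4619, 0.0506, 0.2492]
eef_rot: [0.019, 1.0, 0.0, 0.003]
contact_force: [-0.7, 0.3, 0.3]
opening: 0.0856
grasp_force: 0.0
```

```bash
python3 chk.py scene_6 wrist_6 top_6;  python3 fit.py scene_6 0 0 0;python3 fit.py top_6 0 0 0
python3 - <<'E'
import cv2,numpy as np
a=cv2.imread("pics/scene_6.png")[130:310,220:390];a=cv2.resize(a,(425,450),interpolation=2)
b=cv2.imread("pics/wrist_6.png");b=cv2.resize(b[:,140:540],(375,450));cv2.imwrite("pics/f.png",np.hstack([a,b]))
E
```

```text
tcp [0.46191939 0.0506314  0.24919305] F [-0.67859582  0.30391589  0.28816263]
plate rot (stand) rotvec deg [ 0.01 -0.32  0.04]
plate origin in stand xyz(bed z=0) [-42.3  -1.6 179.5]
1248 x [-125.9   42.1] y [-43.4  36.6] z [-8.4  2.   6.8]
top plane z= 2.1157434998953 slope deg x,y [-0.54599955  1.11474937]
nose x [42.08069542 42.54521039] nose y mid -2.8923752817589232
eye gap -76.9397282764198 -69.49761264779178
eye gap y 3.4180690491111885 7.520216160288148
3806 x [-118.8   38.2] y [-42.2  42.8] z [-1.8  4.1  8.2]
top plane z= 3.974227410860077 slope deg x,y [-0.38819673  0.11658116]
nose x [38.51319928 38.7219099 ] nose y mid 0.6174418635444745
eye gap -77.87984426765284 -53.207669017691735
eye gap y -7.650162558793429 11.06730190769018
```

View pics/f.png

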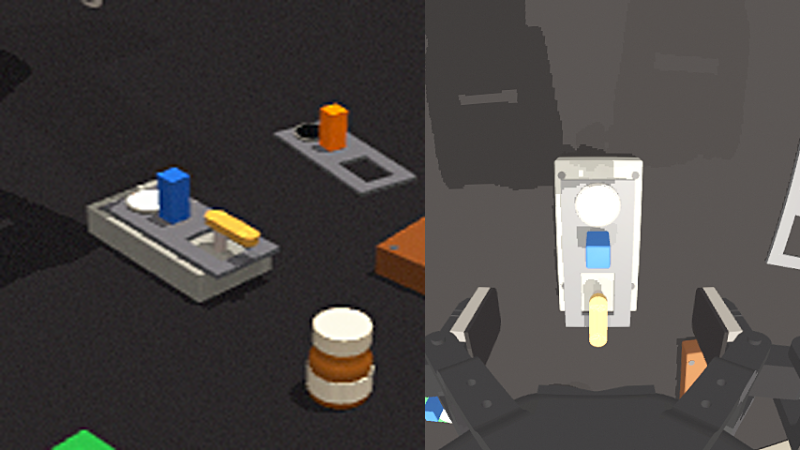

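The plate lies flat and straight on the bed, with the brass head over its eye and nose bar. The jar and the dark plate are untouched, and the gripper is clear. I hand the job in.

```bash
python3 -c "
from workcell import *
print(finish_job())"
```

```text
the job is handed in; nothing more can be done
None
```

The white-tile plate is locked flat and straight under the brass head on the pale grey stand and released; the job was handed in at about 12 s, with the dark plate and the jar left where they were.

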